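# Line up the dye jars by shade

## Robot

A 6-joint arm with a two-finger parallel gripper is mounted at the origin on the work surface. World frame = base frame: x ahead of the robot, y to its left, z up, the work surface at z = 0. Lengths are in mm, angles in rad, forces in N, time in s.
With the tool pointing down it reaches from about 300 to 775 mm from the base axis. Payload 14.6 kg.
Tool frame: the origin (TCP) lies at the very end of the fingers, on their centre line; the grasp point (between the pads) lies 19 mm behind it; z points along the fingers, y is the direction in which the jaws open and shut (so a half turn about z gives the same grasp; the last joint's range is limited). The gripper opens to 94 mm and grips with 3 to 60 N. Pads are 16 mm wide; open, the fingers measure 119 mm over their backs; the gripper's body (75 mm by 177 mm) begins 78 mm behind the grasp point.
Start: joints at [1.095, 0.3, 1.521, -0, 1.321, -0.067], TCP at [218.626, 504.67, 178.446] pointing down, gripper open.
Joint ranges: [-3.03, 3.03], [-0.79, 2.21], [0.23, 2.52], [-1.04, 4.18], [0, 3.07], [-2.55, 2.55]. Speed limits (rad/s): [2.22, 2.22, 2.57, 3.14, 3.14, 3.14].

## Interface

Orientations are given as [roll, pitch, yaw] about the fixed x, y, z axes, in that order (R = Rz(yaw) Ry(pitch) Rx(roll)).
In Python, from cell import manip gives the robot as it stands.
- The arm moves only by the shell command python3 -m pendant 'ROWS' [FORCE]. ROWS is JSON, a list of rows, each an object with "claw": the finger opening in m, from 0 to 0.094; "delta_pos": the shift along the tool's x, y, z in m, a list of three; "rotation": the turn, a rotation vector about the tool's x, y, z in rad, a list of three. A call has 1 to 10 rows; each row is the pose to reach, as a shift and turn from the pose measured when the call began, along the tool's axes at that moment; what a row does not reach only later rows make up. A row lasts 1/8 s, in which the tool goes at most 62.5 mm and 10.7 degrees, less where a joint would pass 70% of its speed; a pose out of reach is approached as far as the arm can. A call with a gripper value outside its range is refused whole. The fingers move at their own pace and stop on an object; FORCE is the grip in N (left out, the last holds). Time passes only in rows, so rows that repeat a pose let the fingers close. It gives the time, the measured TCP pose, the force and the opening at its end, in the units of the state.
- manip.read_state(): the state, without advancing time (a new reading comes with each control period).
- manip.camera(name): name is "scene" or "top" or "wrist"; returns the picture (384x512x3 uint8, red, green, blue); there is no depth.
- manip.camera_model(name): a dict with "fx", "fy", "cx", "cy" (pixels), "distortion" ([k1, k2, p1, p2, k3] as OpenCV has them; the pictures are not rectified), "cam_to_world" (4x4, takes a point from camera to world coordinates); the wrist camera has in their place "T_tool_cam" (4x4, takes a point from camera to tool coordinates, whose origin is the TCP and whose axes are the flange's). Camera axes: x right, y up, looking along -z (the intrinsics and any distortion apply to the point x, -y, -z); pixel columns grow to the right and rows downward; lengths in mm; the calibration is good to about 2 mm. A picture is of the moment at which its call begins: read the wrist's pose just before it. camera_model takes no time and is no camera call.
- manip.sign_off(): hands the job in, once; it reports no verdict.
The state is a dict: "clock": time; "joints": joint angles; "qd": joint speeds; "effort": joint torques, N m; "eef_pos": TCP position; "eef_rot": TCP orientation; "wrist_force": force on the tool from outside, world axes, zero at the start; "moment": the same for the moment, N m; "finger_gap": finger opening in mm.
Only numpy, scipy, OpenCV 4.12 (cv2) and the standard library are available. Lean on these libraries where they do the work, as an engineer would, in place of code of your own. Each camera call takes 0.05 s, during which the arm holds its last target.

## Task

Line the four dye jars up on the shelf board in order of shade, one upright and centred on each cork pad: the palest next to the white end block, then darker step by step to the darkest next to the black end block. Set each jar down gently, never tip one over, and leave the fragile blue beaker that stands among them where it is.

Things in the scene. Friction and masses are not known exactly. Their poses are not given: they have to be found in the camera images.
- jar_pale_c (a point): Loose closed dye jar, pale pink, the palest of the four (body, and a round swatch on its white screw cap). Upright cylinder, 50 mm across, 70 mm tall, about 0.17 kg; all four jars have the same shape. This point is its centre, 35 mm above its underside; its z axis is the jar's axis.
- jar_rose_c (a point): Loose closed dye jar, mid rose pink, the second palest (body, and a round swatch on its white screw cap). Upright cylinder, 50 mm across, 70 mm tall, about 0.17 kg; all four jars have the same shape. This point is its centre, 35 mm above its underside; its z axis is the jar's axis.
- jar_crimson_c (a point): Loose closed dye jar, strong crimson red, the second darkest (body, and a round swatch on its white screw cap). Upright cylinder, 50 mm across, 70 mm tall, about 0.17 kg; all four jars have the same shape. This point is its centre, 35 mm above its underside; its z axis is the jar's axis.
- jar_maroon_c (a point): Loose closed dye jar, very dark maroon, nearly black-red, the darkest (body, and a round swatch on its white screw cap). Upright cylinder, 50 mm across, 70 mm tall, about 0.17 kg; all four jars have the same shape. This point is its centre, 35 mm above its underside; its z axis is the jar's axis.
- mark0: Round cork pad, 62 mm across and 4 mm thick, fixed on the dark wooden shelf board (90 x 430 mm, 12 mm thick, lying flat on the table); one of four identical pads in a straight row along the board, 85 mm apart centre to centre; this one is number 0 counting along the row from its right-hand (-y) end. Origin: centre of the pad's underside, so its top is 4 mm above the origin (16 mm above the table). Its y axis runs along the row, its x axis across the board.
- mark1: Round cork pad, 62 mm across and 4 mm thick, fixed on the dark wooden shelf board (90 x 430 mm, 12 mm thick, lying flat on the table); one of four identical pads in a straight row along the board, 85 mm apart centre to centre; this one is number 1 counting along the row from its right-hand (-y) end. Origin: centre of the pad's underside, so its top is 4 mm above the origin (16 mm above the table). Its y axis runs along the row, its x axis across the board.
- mark2: Round cork pad, 62 mm across and 4 mm thick, fixed on the dark wooden shelf board (90 x 430 mm, 12 mm thick, lying flat on the table); one of four identical pads in a straight row along the board, 85 mm apart centre to centre; this one is number 2 counting along the row from its right-hand (-y) end. Origin: centre of the pad's underside, so its top is 4 mm above the origin (16 mm above the table). Its y axis runs along the row, its x axis across the board.
- mark3: Round cork pad, 62 mm across and 4 mm thick, fixed on the dark wooden shelf board (90 x 430 mm, 12 mm thick, lying flat on the table); one of four identical pads in a straight row along the board, 85 mm apart centre to centre; this one is number 3 counting along the row from its right-hand (-y) end. Origin: centre of the pad's underside, so its top is 4 mm above the origin (16 mm above the table). Its y axis runs along the row, its x axis across the board.
- pale_end: White-painted wooden block, 70 x 30 x 20 mm, fixed at one end of the board, 67.5 mm beyond the last pad's centre: marks the end of the row where the palest jar belongs. Origin: centre of its underside. Which end of the row it is at differs from start to start. The same block painted black stands at the other end: there the darkest jar belongs.
- beaker_c (a point): Small open blue porcelain beaker, fragile, to be left standing where it is: about 54 mm across, 60 mm tall. This point is half-way up its axis. Like a wooden bobbin and a green-lidded tub (both under 75 mm tall and 60 mm wide) it stands somewhere among the jars; all of these stand 90 mm or more apart, centre to centre. Nothing else within the working area rises above 100 mm.
Things that resemble listed ones, but are neither listed nor needed, are in the scene too. Leave any yellow look-alike of the part that bears jar_pale_c alone.

How it is judged (in metres and radians):
At the end, for the whole second after the job is handed in: All four jars stand upright (within 0.1 rad) and at rest on the pads, each within 12 mm of its pad's centre, in order of shade from the palest at the white block to the darkest at the black block (((horizontal distance between jar_pale_c and mark0 below 0.012 m and horizontal distance between jar_rose_c and mark1 below 0.012 m and horizontal distance between jar_crimson_c and mark2 below 0.012 m and horizontal distance between jar_maroon_c and mark3 below 0.012 m and horizontal distance between pale_end and mark0 below 0.1 m) or (horizontal distance between jar_pale_c and mark3 below 0.012 m and horizontal distance between jar_rose_c and mark2 below 0.012 m and horizontal distance between jar_crimson_c and mark1 below 0.012 m and horizontal distance between jar_maroon_c and mark0 below 0.012 m and horizontal distance between pale_end and mark3 below 0.1 m)) and angle between each of jar_pale_c, jar_rose_c, jar_crimson_c, jar_maroon_c's own z axis and vertical below 0.1 rad and height (world z) of jar_pale_c between 0.045 and 0.058 m and linear speed of each of jar_pale, jar_rose, jar_crimson, jar_maroon below 0.02 m/s and height (world z) of jar_rose_c between 0.045 and 0.058 m and height (world z) of jar_crimson_c between 0.045 and 0.058 m and height (world z) of jar_maroon_c between 0.045 and 0.058 m); the robot touches nothing.
It fails at once if a dye jar was knocked over (angle between any of jar_pale_c, jar_rose_c, jar_crimson_c, jar_maroon_c's own z axis and vertical above 0.7 rad).
It fails at once if a jar was dropped or slammed onto a pad (over 0.5 m/s just above it) ((linear speed of jar_pale above 0.5 m/s and height (world z) of jar_pale_c below 0.075 m and (horizontal distance between jar_pale_c and mark0 below 0.03 m or horizontal distance between jar_pale_c and mark1 below 0.03 m or horizontal distance between jar_pale_c and mark2 below 0.03 m or horizontal distance between jar_pale_c and mark3 below 0.03 m)) or (linear speed of jar_rose above 0.5 m/s and height (world z) of jar_rose_c below 0.075 m and (horizontal distance between jar_rose_c and mark0 below 0.03 m or horizontal distance between jar_rose_c and mark1 below 0.03 m or horizontal distance between jar_rose_c and mark2 below 0.03 m or horizontal distance between jar_rose_c and mark3 below 0.03 m)) or (linear speed of jar_crimson above 0.5 m/s and height (world z) of jar_crimson_c below 0.075 m and (horizontal distance between jar_crimson_c and mark0 below 0.03 m or horizontal distance between jar_crimson_c and mark1 below 0.03 m or horizontal distance between jar_crimson_c and mark2 below 0.03 m or horizontal distance between jar_crimson_c and mark3 below 0.03 m)) or (linear speed of jar_maroon above 0.5 m/s and height (world z) of jar_maroon_c below 0.075 m and (horizontal distance between jar_maroon_c and mark0 below 0.03 m or horizontal distance between jar_maroon_c and mark1 below 0.03 m or horizontal distance between jar_maroon_c and mark2 below 0.03 m or horizontal distance between jar_maroon_c and mark3 below 0.03 m))).
It fails at once if the blue porcelain beaker was shoved aside (over 30 mm) or knocked over (distance of beaker_c from where it was at the start of the episode above 0.03 m or angle between beaker_c's own z axis and vertical above 0.7 rad).
It also fails if it takes over 102 s, if anything falls off the work surface, if the arm or the gripper's body presses on something with over 40 N, if the wrist force passes 120 N, or if a joint passes its speed limit or range.

## Working session

There is one attempt and no reset: what is moved stays moved. The work goes in short steps, Python scripts to look and compute and a shell command to move; the robot and the scene stay as the last step left them, time stands still between calls to the robot, and variables do not carry over. Pictures are saved under pics/ and viewed, and the job is handed in when it is done.

```bash
ls; mkdir -p pics; python3 - <<'E'
from cell import manip
import cv2,json
print(manip.read_state())
for n in ("top","scene"):
    im=manip.camera(n); cv2.imwrite(f"pics/{n}0.png",im[:,:,::-1])
    print(n,manip.camera_model(n))
print(manip.camera_model("wrist"))
E
```

```text
pics
{'clock': 0.0, 'joints': array([ 1.09541676e+00,  3.00455210e-01,  1.52158364e+00,  8.49660610e-06,
        1.32070853e+00, -6.66127469e-02]), 'qd': array([-2.58795276e-04,  8.40060685e-05, -6.68741127e-04,  7.22925245e-04,
       -4.87777528e-04,  1.08739692e-03]), 'effort': array([-2.25498243e-04, -5.31809199e+01, -3.52744675e+01,  7.08105974e-02,
        2.44509632e-02, -8.13506813e-05]), 'eef_pos': array([218.48345633, 504.41858089, 177.89398653]), 'eef_rot': array([-3.14044103e+00, -8.50742782e-05,  2.73282368e+00]), 'wrist_force': array([ 0.30943918,  0.04009086, -0.05000384]), 'moment': array([ 0.00842451, -0.00088656, -0.02346344]), 'finger_gap': 94.17194046977207}
top {'fx': 364.15964813761894, 'fy': 364.15964813761894, 'cx': 257.5206688055886, 'cy': 185.64102445956473, 'distortion': array([-0.03897848,  0.        ,  0.        ,  0.        ,  0.        ]), 'cam_to_world': array([[-8.17119274e-03,  9.99177737e-01, -3.97124786e-02,
         4.59103785e+02],
       [-9.99954586e-01, -7.96984963e-03,  5.22569580e-03,
         4.35571555e+00],
       [ 4.90489642e-03,  3.975
[... 532 characters left out ...]
3124377e-03,  5.56773300e-01,  8.30662887e-01,
         9.27814084e+02],
       [ 0.00000000e+00,  0.00000000e+00,  0.00000000e+00,
         1.00000000e+00]])}
{'fx': 265.3360025881075, 'fy': 265.3360025881075, 'cx': 253.03719662873598, 'cy': 198.2376468545449, 'distortion': array([0.00489959, 0.        , 0.        , 0.        , 0.        ]), 'T_tool_cam': array([[ 6.12125623e-04,  9.69629333e-01,  2.44578374e-01,
         7.08859954e+01],
       [ 9.99999573e-01, -7.62930266e-04,  5.21854003e-04,
        -3.32249603e-01],
       [ 6.92601193e-04,  2.44577950e-01, -9.69629386e-01,
        -2.05667825e+02],
       [ 0.00000000e+00,  0.00000000e+00,  0.00000000e+00,
         1.00000000e+00]])}
```

View pics/top0.png

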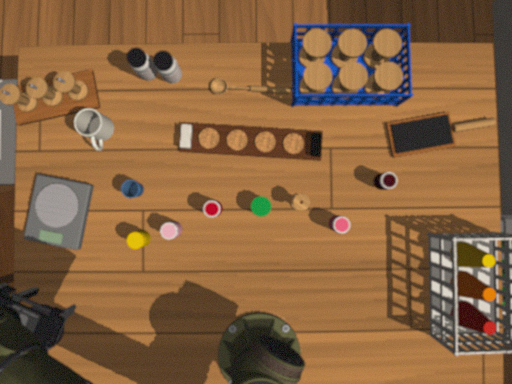

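View pics/scene0.png

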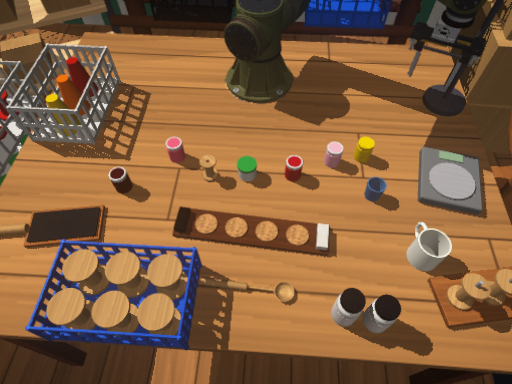

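The top view shows the white block at the left (+y) end, at (186,136), with the pads at (209,138), (237,140), (265,142) and (293,143). The jars are pale (170,231), crimson (212,209), rose (341,225) and maroon (387,181). The beaker is at (131,188), the bobbin at (301,202), the tub at (261,206) and the yellow look-alike at (137,240). So pale goes to mark3, rose to mark2, crimson to mark1 and maroon to mark0.

```bash
cat > h.py <<'E'
from cell import manip
import numpy as np,cv2
from scipy.spatial.transform import Rotation as Ro
def ray(m,uv,T):
    K=np.array([[m['fx'],0,m['cx']],[0,m['fy'],m['cy']],[0,0,1]])
    p=cv2.undistortPoints(np.array([[uv]],float),K,np.array(m['distortion']))[0,0]
    return T[:3,3],T[:3,:3]@np.array([p[0],-p[1],-1])
def to_z(m,uv,z,T=None):
    o,d=ray(m,uv,m['cam_to_world'] if T is None else T); return o+d*(z-o[2])/d[2]
def proj(m,P,T=None):
    T=m['cam_to_world'] if T is None else T
    c=T[:3,:3].T@(np.array(P,float)-T[:3,3]); c=np.array([c[0],-c[1],-c[2]])
    K=np.array([[m['fx'],0,m['cx']],[0,m['fy'],m['cy']],[0,0,1]])
    return cv2.projectPoints(c[None],np.zeros(3),np.zeros(3),K,np.array(m['distortion']))[0].ravel()
def toolT(s=None):
    s=s or manip.read_state(); T=np.eye(4); T[:3,:3]=Ro.from_euler('xyz',s['eef_rot']).as_matrix(); T[:3,3]=s['eef_pos']; return T
def delta(xyz,yaw,pitch=0,roll=np.pi):
    T=toolT(); R=Ro.from_euler('xyz',[roll,pitch,yaw]).as_matrix()
    return (T[:3,:3].T@(np.array(xyz)-T[:3,3])/1000).round(4), Ro.from_matrix(T[:3,:3].T@R).as_rotvec().round(3)
E
python3 - <<'E'
from h import *
m=manip.camera_model("top"); im=cv2.imread("pics/top0.png")
g={'pale':(170,231,70),'crimson':(212,209,70),'rose':(341,225,70),'maroon':(387,181,70),'beaker':(131,188,60),'yellow':(137,240,70),'bobbin':(301,202,70),'tub':(261,206,70),'p3':(209,138,16),'p2':(237,140,16),'p1':(265,142,16),'p0':(293,143,16)}
for k,v in g.items(): print(k,to_z(m,v[:2],v[2]).round(1))
a=cv2.resize(im[120:260,115:255],None,fx=4,fy=4,interpolation=cv2.INTER_CUBIC)
b=cv2.resize(im[120:260,260:400],None,fx=4,fy=4,interpolation=cv2.INTER_CUBIC)
cv2.imwrite("pics/z1.png",a);cv2.imwrite("pics/z2.png",b)
E
```

```text
pale [373.7 247.6  70. ]
crimson [435.  128.4  70. ]
rose [ 386.5 -236.9   70. ]
maroon [ 510.5 -371.3   70. ]
beaker [496.7 362.5  60. ]
yellow [348.8 341.4  70. ]
bobbin [ 452.7 -124.    70. ]
tub [442.4 -10.4  70. ]
p3 [646.7 143.3  16. ]
p2 [639.9  59.2  16. ]
p1 [633.3 -24.9  16. ]
p0 [ 629.7 -109.    16. ]
```

View pics/z1.png

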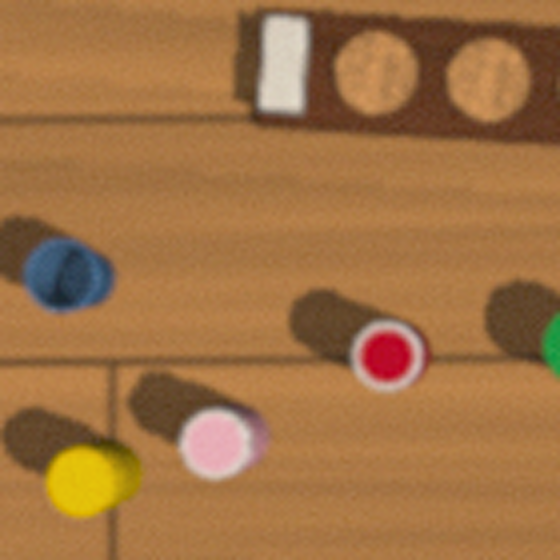

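View pics/z2.png

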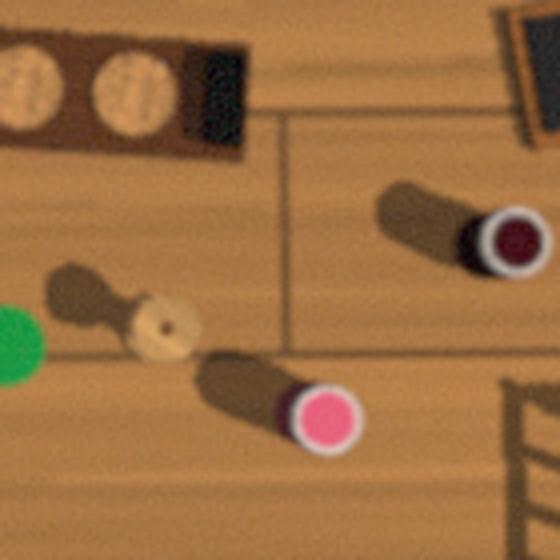

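```bash
cat >> h.py <<'E'
def blob(im,uv,r,tol=45):
    a=im.astype(float); u,v=map(int,np.round(uv)); c=np.median(a[v-1:v+2,u-1:u+2].reshape(-1,3),0)
    mk=(np.abs(a-c).max(2)<tol).astype(np.uint8); z=np.zeros_like(mk); cv2.circle(z,(u,v),r,1,-1); mk*=z
    n,l,st,ce=cv2.connectedComponentsWithStats(mk); k=1+np.argmax(st[1:,4]); return ce[k],st[k,4]
E
python3 - <<'E'
from h import *
m=manip.camera_model("top"); im=cv2.imread("pics/top0.png")
g={'pale':(169,230,70,7),'crimson':(211,208,70,7),'rose':(341,224,70,7),'maroon':(389,180,70,6),'p3':(209,138,16,12),'p2':(237,140,16,12),'p1':(265,142,16,12),'p0':(293,143,16,12)}
P=[]
for k,v in g.items():
    c,n=blob(im,v[:2],v[3]); q=to_z(m,c,v[2]); print(k,c.round(1),n,q.round(1))
    if k[0]=='p' and k!='pale': P.append(q)
P=np.array(P)
print(np.diff(P,axis=0),np.linalg.norm(np.diff(P,axis=0),axis=1))
E
```

```text
pale [169. 230.] 149 [376.6 250.4  70. ]
crimson [211.1 208.7] 98 [435.8 130.8  70. ]
rose [341.2 224.3] 132 [ 388.6 -237.6   70. ]
maroon [389. 180.] 98 [ 513.4 -377.    70. ]
p3 [208.5 137.7] 318 [647.5 144.7  16. ]
p2 [236.6 139.5] 304 [641.4  60.3  16. ]
p1 [264.8 141.3] 302 [635.3 -24.1  16. ]
p0 [293.  143.2] 298 [ 629.2 -109.    16. ]
[[ -6.0988667  -84.33249724   0.        ]
 [ -6.04521515 -84.49591573   0.        ]
 [ -6.15367125 -84.88583298   0.        ]] [84.55274251 84.71189056 85.10859128]
```

```bash
python3 - <<'E'
from h import *
print(delta([376.6,250.4,150],np.pi/2))
E
```

```text
(array([-0.246 , -0.1702,  0.0281]), array([-1.000e-03,  1.000e-03,  1.162e+00]))
```

```bash
python3 -m pendant '[{"claw":0.09,"delta_pos":[-0.246,-0.170,0.028],"rotation":[0,0,1.162]},{"claw":0.09,"delta_pos":[-0.246,-0.170,0.028],"rotation":[0,0,1.162]},{"claw":0.09,"delta_pos":[-0.246,-0.170,0.028],"rotation":[0,0,1.162]},{"claw":0.09,"delta_pos":[-0.246,-0.170,0.028],"rotation":[0,0,1.162]},{"claw":0.09,"delta_pos":[-0.246,-0.170,0.028],"rotation":[0,0,1.162]},{"claw":0.09,"delta_pos":[-0.246,-0.170,0.028],"rotation":[0,0,1.162]},{"claw":0.09,"delta_pos":[-0.246,-0.170,0.028],"rotation":[0,0,1.162]},{"claw":0.09,"delta_pos":[-0.246,-0.170,0.028],"rotation":[0,0,1.162]}]' 25
cat >> h.py <<'E'
def wr(name):
    s=manip.read_state(); im=manip.camera("wrist")[:,:,::-1].copy(); cv2.imwrite(f"pics/{name}.png",im)
    m=manip.camera_model("wrist"); return im,m,toolT(s)@np.array(m['T_tool_cam']),s
E
python3 - <<'E'
from h import *
im,m,T,s=wr("w1"); print(s['eef_pos'],s['eef_rot'],s['finger_gap'],proj(m,[376.6,250.4,70],T))
E
```

```text
clock: 1.1
eef_pos: [376.4, 251.0, 150.0]
eef_rot: [-3.141, 0.001, 1.575]
wrist_force: [-0.6, 0.1, -0.3]
finger_gap: 89.9
[376.37298615 251.00482801 150.04195067] [-3.14094778e+00  9.79468078e-04  1.57474733e+00] 89.85328031630806 [253.55757093 197.15300592]
```

View pics/w1.png

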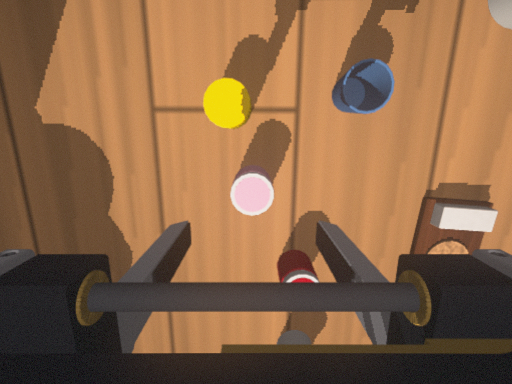

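The pale cap appears at (252,194), against a prediction of (253.6,197). The two agree to within a few mm.

```bash
python3 - <<'E'
from h import *
im=cv2.imread("pics/w1.png"); m=manip.camera_model("wrist"); T=toolT()@m['T_tool_cam']
c,n=blob(im,(252,194),20,40);q=to_z(m,c,70,T);print(c,n,q)
print(delta([376,251.5,20],np.pi/2))
E
```

```text
[252. 194.] 1257 [374.84035881 254.05225765  70.        ]
(array([ 0.0006, -0.0003,  0.1301]), array([-0.001,  0.001,  0.004]))
```

```bash
python3 - <<'E'
from h import *
im=cv2.imread("pics/w1.png"); m=manip.camera_model("wrist"); T=toolT()@m['T_tool_cam']
c,n=blob(im,(252,194),26,30);print(c,n,to_z(m,c,70,T))
mt=manip.camera_model("top"); c,n=blob(cv2.imread("pics/top0.png"),(169,230),10,35);print(c,n,to_z(mt,c,70))
ms=manip.camera_model("scene"); c,n=blob(cv2.imread("pics/scene0.png"),(335,147),10,35);print(c,n,to_z(ms,c,70))
E
```

```text
[252.2628153  194.21969081] 1229 [375.13216562 253.80392973  70.        ]
[168.54054054 230.81081081] 222 [374.27419107 251.71361296  70.        ]
[334.9020979  147.02097902] 143 [374.77468249 253.93239796  70.        ]
```

```bash
python3 -m pendant '[{"claw":0.09,"delta_pos":[0.002,-0.0012,0.05],"rotation":[0,0,0]},{"claw":0.09,"delta_pos":[0.002,-0.0012,0.09],"rotation":[0,0,-0.004]},{"claw":0.09,"delta_pos":[0.002,-0.0012,0.115],"rotation":[0,0,-0.004]},{"claw":0.09,"delta_pos":[0.002,-0.0012,0.13],"rotation":[0,0,-0.004]},{"claw":0.09,"delta_pos":[0.002,-0.0012,0.13],"rotation":[0,0,-0.004]},{"claw":0.04,"delta_pos":[0.002,-0.0012,0.13],"rotation":[0,0,-0.004]},{"claw":0.04,"delta_pos":[0.002,-0.0012,0.13],"rotation":[0,0,-0.004]},{"claw":0.04,"delta_pos":[0.002,-0.0012,0.13],"rotation":[0,0,-0.004]},{"claw":0.04,"delta_pos":[0.002,-0.0012,0.13],"rotation":[0,0,-0.004]}]' 25
python3 - <<'E'
from h import *
print(delta([647.5,145,100],np.pi/2))
E
```

```text
clock: 2.28
eef_pos: [375.2, 253.0, 20.3]
eef_rot: [-3.141, 0.001, 1.579]
wrist_force: [-0.7, -0.1, 0.2]
finger_gap: 53.7
(array([-0.1103,  0.2714, -0.0797]), array([-0.   ,  0.001,  0.008]))
```

```bash
python3 -m pendant '[{"claw":0.04,"delta_pos":[0,0,0],"rotation":[0,0,0]},{"claw":0.04,"delta_pos":[0,0,0],"rotation":[0,0,0]},{"claw":0.04,"delta_pos":[0,0,-0.02],"rotation":[0,0,0]},{"claw":0.04,"delta_pos":[0,0,-0.06],"rotation":[0,0,0]},{"claw":0.04,"delta_pos":[0,0,-0.10],"rotation":[0,0,0]}]' 25
python3 - <<'E'
from h import *
im,m,T,s=wr("w2"); print(s['eef_pos'],s['finger_gap'])
print(delta([647.5,145,100],np.pi/2))
E
```

```text
clock: 2.9
eef_pos: [374.9, 252.9, 121.2]
eef_rot: [-3.141, 0.001, 1.579]
wrist_force: [-0.3, -0.2, -1.6]
finger_gap: 49.2
[374.88603565 252.8698325  121.19788976] 49.213962524616434
(array([-0.1113,  0.2696,  0.0273]), array([ 0.005, -0.002,  0.008]))
```

View pics/w2.png

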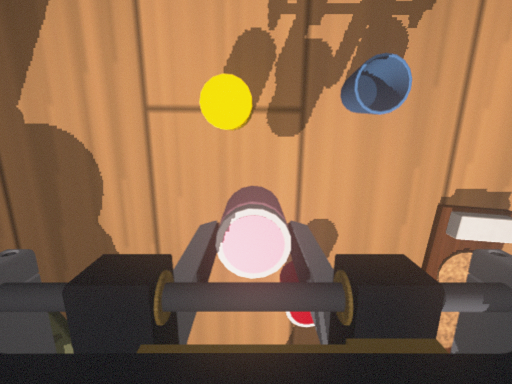

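The jar is held with its cap centre at about (254,243). Next I'll check its offset in the hand.

```bash
python3 - <<'E'
from h import *
im=cv2.imread("pics/w2.png"); m=manip.camera_model("wrist"); s=manip.read_state();T=toolT()@m['T_tool_cam']
c,n=blob(im,(254,242),40,35);print(c,n,to_z(m,c,s['eef_pos'][2]+50,T)-s['eef_pos'])
E
```

```text
[254.89994789 243.91974987] 3838 [ 0.69232586  1.23575162 50.        ]
```

```bash
python3 -m pendant '[{"claw":0.04,"delta_pos":[-0.020,0.05,0.0],"rotation":[0,0,0]},{"claw":0.04,"delta_pos":[-0.042,0.103,0.01],"rotation":[0,0,0]},{"claw":0.04,"delta_pos":[-0.064,0.155,0.02],"rotation":[0,0,0]},{"claw":0.04,"delta_pos":[-0.087,0.21,0.027],"rotation":[0,0,0.008]},{"claw":0.04,"delta_pos":[-0.105,0.255,0.027],"rotation":[0,0,0.008]},{"claw":0.04,"delta_pos":[-0.111,0.270,0.027],"rotation":[0,0,0.008]},{"claw":0.04,"delta_pos":[-0.111,0.270,0.027],"rotation":[0,0,0.008]},{"claw":0.04,"delta_pos":[-0.111,0.270,0.027],"rotation":[0,0,0.008]}]' 25
python3 - <<'E'
from h import *
im,m,T,s=wr("w3"); print(s['eef_pos'],s['finger_gap'])
print(delta([647.5,144,38],np.pi/2))
E
```

```text
clock: 3.95
eef_pos: [647.1, 145.7, 100.0]
eef_rot: [3.137, -0.002, 1.572]
wrist_force: [-1.3, 0.6, -1.8]
finger_gap: 49.4
[647.06860052 145.74493048 100.03858386] 49.398768671191945
(array([-0.002 ,  0.0001,  0.0624]), array([ 0.005, -0.002,  0.001]))
```

View pics/w3.png

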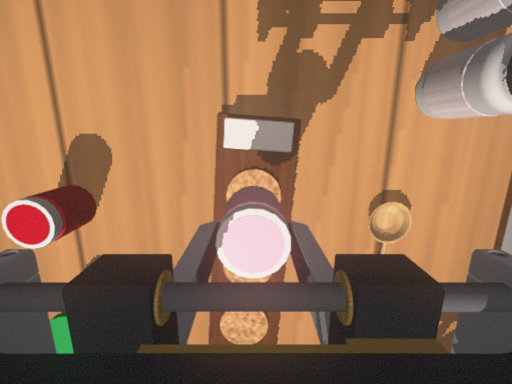

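The jar hangs over pad 3, and the white block is at (259,136). I'll use the block to cross-check the pad position.

```bash
python3 - <<'E'
from h import *
m=manip.camera_model("wrist"); T=toolT()@m['T_tool_cam']
for uv in [(225,118),(296,122),(295,152),(222,148)]: print(to_z(m,uv,32,T).round(1))
print(to_z(m,(244,325),16,T))
mt=manip.camera_model("top")
for uv in [(179.3,123.5),(192.3,124.2),(191,148.4),(179.3,147.5)]: print('top',to_z(mt,uv,32).round(1))
ms=manip.camera_model("scene");im=cv2.imread("pics/scene0.png")
for uv in [(297,235),(267,231),(236,227),(206,224)]: c,n=blob(im,uv,14,45);print('scene',c,n,to_z(ms,c,16).round(1))
E
```

```text
[619.3 229.1  32. ]
[689.7 225.4  32. ]
[689.9 196.   32. ]
[615.5 199.9  32. ]
[635.9557827  -23.94627916  16.        ]
top [688.1 229.4  32. ]
top [685.6 190.8  32. ]
top [613.4 194.5  32. ]
top [616.4 229.2  32. ]
scene [297.03374233 234.27607362] 326 [647.5 146.2  16. ]
scene [266.18266254 230.48297214] 323 [641.4  61.3  16. ]
scene [235.83544304 226.73101266] 316 [635.2 -23.4  16. ]
scene [205.84415584 223.06493506] 308 [ 629.2 -108.1   16. ]
```

```bash
python3 -m pendant '[{"claw":0.04,"delta_pos":[-0.0015,0.0003,0.025],"rotation":[0.004,-0.002,0]},{"claw":0.04,"delta_pos":[-0.0015,0.0003,0.045],"rotation":[0.004,-0.002,0]},{"claw":0.04,"delta_pos":[-0.0015,0.0003,0.056],"rotation":[0.004,-0.002,0]},{"claw":0.04,"delta_pos":[-0.0015,0.0003,0.060],"rotation":[0.004,-0.002,0]},{"claw":0.04,"delta_pos":[-0.0015,0.0003,0.063],"rotation":[0.004,-0.002,0]},{"claw":0.04,"delta_pos":[-0.0015,0.0003,0.063],"rotation":[0.004,-0.002,0]}]' 25
```

```text
clock: 4.75
eef_pos: [647.9, 144.6, 37.7]
eef_rot: [3.14, -0.0, 1.572]
wrist_force: [-0.3, -0.2, -1.8]
finger_gap: 49.1
```

```bash
python3 -m pendant '[{"claw":0.04,"delta_pos":[0,0.0,0.001],"rotation":[0,0,0]},{"claw":0.04,"delta_pos":[0,0,0.0015],"rotation":[0,0,0]},{"claw":0.04,"delta_pos":[0,0,0.0015],"rotation":[0,0,0]}]' 25
```

```text
clock: 5.12
eef_pos: [648.0, 144.6, 36.4]
eef_rot: [3.14, -0.0, 1.572]
wrist_force: [0.4, -0.4, -3.1]
finger_gap: 49.2
```

```bash
python3 -m pendant '[{"claw":0.04,"delta_pos":[0,0.0,0.0008],"rotation":[0,0,0]},{"claw":0.04,"delta_pos":[0,0,0.0008],"rotation":[0,0,0]}]' 25
```

```text
clock: 5.38
eef_pos: [648.1, 144.7, 36.3]
eef_rot: [3.14, -0.0, 1.572]
wrist_force: [-3.3, 0.0, 4.0]
finger_gap: 48.9
```

Contact is made. I'll release slowly, then rise.

```bash
python3 -m pendant '[{"claw":0.06,"delta_pos":[0,0,0],"rotation":[0,0,0]},{"claw":0.075,"delta_pos":[0,0,0],"rotation":[0,0,0]},{"claw":0.085,"delta_pos":[0,0,0],"rotation":[0,0,0]},{"claw":0.085,"delta_pos":[0,0,0],"rotation":[0,0,0]},{"claw":0.085,"delta_pos":[0,0,-0.03],"rotation":[0,0,0]},{"claw":0.085,"delta_pos":[0,0,-0.07],"rotation":[0,0,0]},{"claw":0.09,"delta_pos":[0,0,-0.115],"rotation":[0,0,0]}]' 25
python3 - <<'E'
from h import *
im,m,T,s=wr("w4"); print(s['eef_pos'])
mt=manip.camera_model("top")
cv2.imwrite("pics/top4.png",manip.camera("top")[:,:,::-1])
top=cv2.imread("pics/top0.png"); ms=manip.camera_model("scene"); sc=cv2.imread("pics/scene0.png")
for k,a,b in [('crimson',(211,208),(294,162)),('rose',(341,224),(175,144)),('maroon',(389,180),(120,174))]:
    c,n=blob(top,a,10,60);d,n2=blob(sc,b,10,60);print(k,n,to_z(mt,c,70).round(1),n2,to_z(ms,d,70).round(1))
E
```

```text
clock: 6.25
eef_pos: [647.5, 144.5, 152.1]
eef_rot: [3.141, -0.0, 1.572]
wrist_force: [-0.3, 0.1, 0.2]
finger_gap: 89.3
[647.53382616 144.52701244 152.12546473]
crimson 109 [435.8 130.6  70. ] 97 [436.3 131.8  70. ]
rose 151 [ 388. -238.   70.] 98 [ 387.1 -237.2   70. ]
maroon 104 [ 513.2 -376.7   70. ] 106 [ 512.5 -375.3   70. ]
```

View pics/w4.png

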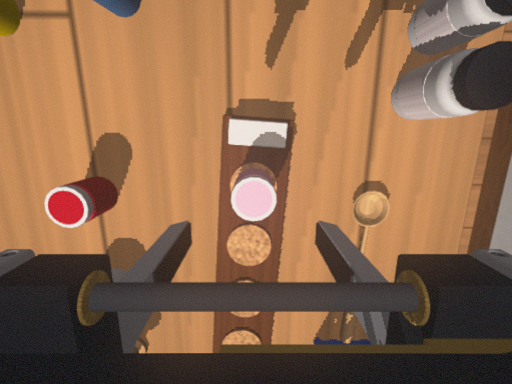

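The pale jar stands upright on pad 3 with its cap at (254,198). Next is crimson at (436,131.2), which goes to mark1.

```bash
python3 - <<'E'
from h import *
im=cv2.imread("pics/w4.png"); m=manip.camera_model("wrist"); T=toolT()@m['T_tool_cam']
c,n=blob(im,(254,198),30,35);print(c,n,to_z(m,c,86,T))
print(delta([436,131.4,110],np.pi/2),delta([436,131.4,20],np.pi/2))
E
```

```text
[253.24052288 198.82352941] 1530 [650.4405531  144.94050322  86.        ]
(array([-0.0134, -0.2143,  0.0448]), array([ 0.01 , -0.002,  0.001])) (array([-0.0136, -0.2152,  0.1348]), array([ 0.01 , -0.002,  0.001]))
```

```bash
python3 -m pendant '[{"claw":0.09,"delta_pos":[-0.004,-0.05,0.0],"rotation":[0,0,0]},{"claw":0.09,"delta_pos":[-0.0134,-0.11,0.02],"rotation":[0,0,0]},{"claw":0.09,"delta_pos":[-0.0134,-0.17,0.04],"rotation":[0.01,-0.002,0]},{"claw":0.09,"delta_pos":[-0.0134,-0.214,0.045],"rotation":[0.01,-0.002,0]},{"claw":0.09,"delta_pos":[-0.0134,-0.214,0.045],"rotation":[0.01,-0.002,0]},{"claw":0.09,"delta_pos":[-0.0134,-0.214,0.045],"rotation":[0.01,-0.002,0]}]'
python3 - <<'E'
from h import *
s=manip.read_state();print(s['eef_pos'],s['eef_rot'],s['qd'].round(3))
print(delta([436,131.4,20],np.pi/2))
E
```

```text
clock: 7.1
eef_pos: [437.0, 131.5, 110.1]
eef_rot: [3.14, -0.0, 1.572]
wrist_force: [0.3, -0.2, -0.1]
finger_gap: 90.4
[437.03792231 131.48192086 110.05577397] [ 3.14047009e+00 -7.56143122e-05  1.57190758e+00] [-0.004  0.016 -0.018  0.001  0.002 -0.   ]
(array([-0.0001, -0.0011,  0.0901]), array([ 0.001, -0.   ,  0.001]))
```

```bash
python3 -m pendant '[{"claw":0.09,"delta_pos":[0,-0.001,0.05],"rotation":[0,0,0]},{"claw":0.09,"delta_pos":[0,-0.001,0.08],"rotation":[0,0,0]},{"claw":0.09,"delta_pos":[0,-0.001,0.09],"rotation":[0,0,0]},{"claw":0.06,"delta_pos":[0,-0.001,0.09],"rotation":[0,0,0]},{"claw":0.04,"delta_pos":[0,-0.001,0.09],"rotation":[0,0,0]},{"claw":0.04,"delta_pos":[0,-0.001,0.09],"rotation":[0,0,0]},{"claw":0.04,"delta_pos":[0,-0.001,0.09],"rotation":[0,0,0]},{"claw":0.04,"delta_pos":[0,-0.001,0.09],"rotation":[0,0,0]},{"claw":0.04,"delta_pos":[0,-0.001,0.09],"rotation":[0,0,0]},{"claw":0.04,"delta_pos":[0,-0.001,0.09],"rotation":[0,0,0]}]' 25
python3 - <<'E'
from h import *
print(delta([635.3,-23.8,100],np.pi/2))
E
```

```text
clock: 8.35
eef_pos: [436.3, 131.6, 20.4]
eef_rot: [3.14, -0.0, 1.572]
wrist_force: [-2.2, 0.7, 6.6]
finger_gap: 49.3
(array([-0.1556,  0.1989, -0.0793]), array([ 0.002, -0.   ,  0.001]))
```

```bash
python3 -m pendant '[{"claw":0.04,"delta_pos":[0,0,-0.03],"rotation":[0,0,0]},{"claw":0.04,"delta_pos":[0,0,-0.08],"rotation":[0,0,0]},{"claw":0.04,"delta_pos":[-0.03,0.039,-0.1],"rotation":[0,0,0]},{"claw":0.04,"delta_pos":[-0.065,0.083,-0.1],"rotation":[0,0,0]},{"claw":0.04,"delta_pos":[-0.10,0.128,-0.09],"rotation":[0,0,0]},{"claw":0.04,"delta_pos":[-0.135,0.173,-0.08],"rotation":[0,0,0]},{"claw":0.04,"delta_pos":[-0.152,0.195,-0.08],"rotation":[0,0,0]},{"claw":0.04,"delta_pos":[-0.1556,0.199,-0.08],"rotation":[0.002,0,0]},{"claw":0.04,"delta_pos":[-0.1556,0.199,-0.08],"rotation":[0.002,0,0]}]' 25
python3 - <<'E'
from h import *
im,m,T,s=wr("w5"); print(s['eef_pos'],s['eef_rot'],s['finger_gap'])
c,n=blob(im,(254,244),40,45);print(c,n,to_z(m,c,s['eef_pos'][2]+50,T)-s['eef_pos'])
E
```

```text
clock: 9.48
eef_pos: [634.9, -23.5, 100.4]
eef_rot: [-3.14, -0.0, 1.572]
wrist_force: [-0.6, 0.5, -1.0]
finger_gap: 49.1
[634.85938599 -23.45503435 100.39690792] [-3.14039724e+00 -3.31885331e-04  1.57207187e+00] 49.12691224713397
[253.05321508 244.4767184 ] 2706 [-0.14529071  0.94280605 50.        ]
```

View pics/w5.png

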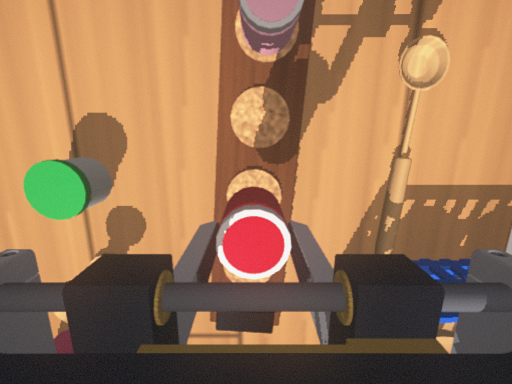

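Crimson is centred in the hand over pad 1. Pad 2 is free at (260,117) and pale stands beyond it. Lowering now.

```bash
python3 -m pendant '[{"claw":0.04,"delta_pos":[-0.001,0.0003,0.025],"rotation":[0,0,0]},{"claw":0.04,"delta_pos":[-0.001,0.0003,0.045],"rotation":[0,0,0]},{"claw":0.04,"delta_pos":[-0.001,0.0003,0.056],"rotation":[0,0,0]},{"claw":0.04,"delta_pos":[-0.001,0.0003,0.061],"rotation":[0,0,0]},{"claw":0.04,"delta_pos":[-0.001,0.0003,0.063],"rotation":[0,0,0]},{"claw":0.04,"delta_pos":[-0.001,0.0003,0.064],"rotation":[0,0,0]},{"claw":0.04,"delta_pos":[-0.001,0.0003,0.0645],"rotation":[0,0,0]},{"claw":0.04,"delta_pos":[-0.001,0.0003,0.0645],"rotation":[0,0,0]}]' 25
```

```text
clock: 10.52
eef_pos: [635.3, -24.1, 36.6]
eef_rot: [-3.141, -0.0, 1.573]
wrist_force: [-0.1, 0.7, -0.1]
finger_gap: 48.9
```

```bash
python3 -m pendant '[{"claw":0.04,"delta_pos":[0,0,0.0007],"rotation":[0,0,0]},{"claw":0.04,"delta_pos":[0,0,0.0007],"rotation":[0,0,0]},{"claw":0.06,"delta_pos":[0,0,0.0005],"rotation":[0,0,0]},{"claw":0.075,"delta_pos":[0,0,0],"rotation":[0,0,0]},{"claw":0.085,"delta_pos":[0,0,0],"rotation":[0,0,0]},{"claw":0.085,"delta_pos":[0,0,0],"rotation":[0,0,0]},{"claw":0.085,"delta_pos":[0,0,-0.03],"rotation":[0,0,0]},{"claw":0.085,"delta_pos":[0,0,-0.07],"rotation":[0,0,0]},{"claw":0.09,"delta_pos":[0,0,-0.115],"rotation":[0,0,0]}]' 25
python3 - <<'E'
from h import *
im,m,T,s=wr("w6"); print(s['eef_pos'],s['eef_rot'])
c,n=blob(im,(254,198),30,45);print(c,n,to_z(m,c,86,T))
print(delta([387.6,-237.6,110],np.pi/2))
E
```

```text
clock: 11.65
eef_pos: [634.9, -24.1, 152.4]
eef_rot: [-3.14, -0.0, 1.572]
wrist_force: [0.5, 1.3, 0.1]
finger_gap: 89.3
[634.9257301  -24.14746592 152.42799302] [-3.14047491e+00 -3.38269667e-04  1.57248423e+00]
[253.24847251 199.46639511] 982 [634.77854095 -23.78984486  86.        ]
(array([-0.2128, -0.2503,  0.0477]), array([0.008, 0.001, 0.002]))
```

View pics/w6.png

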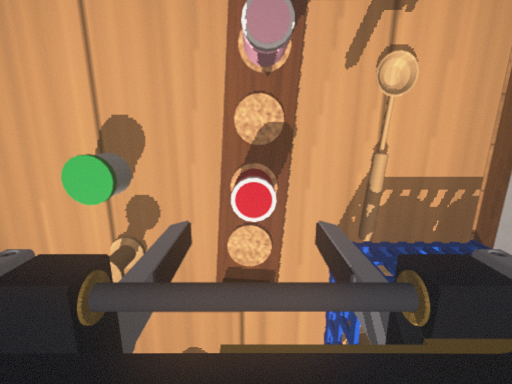

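Crimson stands on pad 1 at (635,-24). Next is rose.

```bash
python3 -m pendant '[{"claw":0.09,"delta_pos":[-0.035,-0.042,0.0],"rotation":[0,0,0]},{"claw":0.09,"delta_pos":[-0.074,-0.087,0],"rotation":[0,0,0]},{"claw":0.09,"delta_pos":[-0.114,-0.134,0.0],"rotation":[0,0,0]},{"claw":0.09,"delta_pos":[-0.154,-0.181,0.01],"rotation":[0.004,0,0]},{"claw":0.09,"delta_pos":[-0.19,-0.225,0.025],"rotation":[0.008,0,0]},{"claw":0.09,"delta_pos":[-0.2128,-0.2503,0.048],"rotation":[0.008,0.001,0]},{"claw":0.09,"delta_pos":[-0.2128,-0.2503,0.048],"rotation":[0.008,0.001,0]},{"claw":0.09,"delta_pos":[-0.2128,-0.2503,0.048],"rotation":[0.008,0.001,0]}]'
python3 - <<'E'
from h import *
s=manip.read_state();print(s['eef_pos'],s['eef_rot'])
print(delta([387.6,-237.6,20],np.pi/2))
E
```

```text
clock: 12.7
eef_pos: [388.3, -237.5, 110.2]
eef_rot: [3.141, -0.0, 1.572]
wrist_force: [0.1, 0.3, 0.1]
finger_gap: 89.9
[ 388.28478965 -237.53059619  110.23570317] [ 3.14093100e+00 -3.65671094e-05  1.57245369e+00]
(array([-0.0001, -0.0007,  0.0902]), array([ 0.001, -0.   ,  0.002]))
```

```bash
python3 -m pendant '[{"claw":0.09,"delta_pos":[0,-0.0007,0.05],"rotation":[0,0,0]},{"claw":0.09,"delta_pos":[0,-0.0007,0.08],"rotation":[0,0,0]},{"claw":0.09,"delta_pos":[0,-0.0007,0.09],"rotation":[0,0,0]},{"claw":0.06,"delta_pos":[0,-0.0007,0.09],"rotation":[0,0,0]},{"claw":0.04,"delta_pos":[0,-0.0007,0.09],"rotation":[0,0,0]},{"claw":0.04,"delta_pos":[0,-0.0007,0.09],"rotation":[0,0,0]},{"claw":0.04,"delta_pos":[0,-0.0007,0.09],"rotation":[0,0,0]},{"claw":0.04,"delta_pos":[0,-0.0007,0.09],"rotation":[0,0,0]},{"claw":0.04,"delta_pos":[0,-0.0007,0.09],"rotation":[0,0,0]},{"claw":0.04,"delta_pos":[0,-0.0007,0.09],"rotation":[0,0,0]}]' 25
python3 - <<'E'
from h import *
print(delta([641.4,60.8,100],np.pi/2))
E
```

```text
clock: 13.95
eef_pos: [387.7, -237.7, 20.6]
eef_rot: [3.141, 0.0, 1.572]
wrist_force: [-2.3, 1.5, 6.3]
finger_gap: 49.0
(array([ 0.298 ,  0.2542, -0.0793]), array([0.001, 0.   , 0.002]))
```

```bash
python3 -m pendant '[{"claw":0.04,"delta_pos":[0,0,-0.03],"rotation":[0,0,0]},{"claw":0.04,"delta_pos":[0,0,-0.08],"rotation":[0,0,0]},{"claw":0.04,"delta_pos":[0,0,-0.13],"rotation":[0,0,0]},{"claw":0.04,"delta_pos":[0.03,0.026,-0.13],"rotation":[0,0,0]},{"claw":0.04,"delta_pos":[0.07,0.06,-0.13],"rotation":[0,0,0]},{"claw":0.04,"delta_pos":[0.11,0.094,-0.13],"rotation":[0,0,0]},{"claw":0.04,"delta_pos":[0.15,0.128,-0.13],"rotation":[0,0,0]}]' 25
python3 - <<'E'
from h import *
s=manip.read_state();print(s['eef_pos'],s['eef_rot'],s['finger_gap'])
print(delta([641.4,60.8,150],np.pi/2))
E
```

```text
clock: 14.82
eef_pos: [516.1, -85.9, 150.3]
eef_rot: [3.141, 0.0, 1.572]
wrist_force: [-0.3, -0.3, -1.7]
finger_gap: 49.2
[516.0789585  -85.94590235 150.3162588 ] [3.14125389e+00 1.03831533e-04 1.57221183e+00] 49.19225532609115
(array([0.1466, 0.1255, 0.0003]), array([0.   , 0.   , 0.001]))
```

```bash
python3 -m pendant '[{"claw":0.04,"delta_pos":[0.04,0.034,0],"rotation":[0,0,0]},{"claw":0.04,"delta_pos":[0.08,0.068,0],"rotation":[0,0,0]},{"claw":0.04,"delta_pos":[0.12,0.103,0],"rotation":[0,0,0]},{"claw":0.04,"delta_pos":[0.1466,0.1255,0],"rotation":[0,0,0]},{"claw":0.04,"delta_pos":[0.1466,0.1255,0.03],"rotation":[0,0,0]},{"claw":0.04,"delta_pos":[0.1466,0.1255,0.05],"rotation":[0,0,0]},{"claw":0.04,"delta_pos":[0.1466,0.1255,0.05],"rotation":[0,0,0]}]' 25
python3 - <<'E'
from h import *
im,m,T,s=wr("w7"); print(s['eef_pos'],s['eef_rot'],s['finger_gap'])
c,n=blob(im,(254,244),40,45);print(c,n,to_z(m,c,s['eef_pos'][2]+50,T)-s['eef_pos'])
E
```

```text
clock: 15.7
eef_pos: [640.4, 60.8, 98.4]
eef_rot: [-3.138, 0.0, 1.572]
wrist_force: [-0.2, 0.1, -1.5]
finger_gap: 49.0
[640.36060651  60.82026256  98.35455192] [-3.13810035e+00  2.42418280e-04  1.57225294e+00] 48.985106280802256
[253.12018712 244.33069449] 2779 [1.18084645e-02 1.07192475e+00 5.00000000e+01]
```

View pics/w7.png

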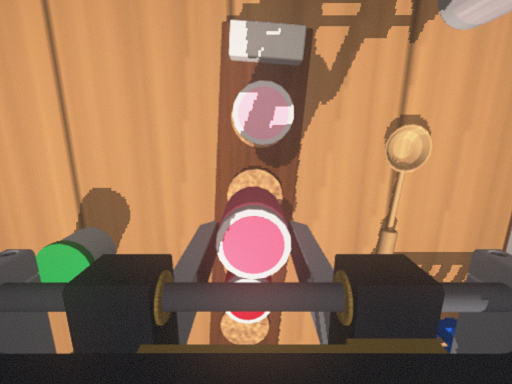

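Rose is over pad 2, between pale at (263,112) and crimson, with clear space on both sides.

```bash
python3 - <<'E'
from h import *
print(toolT()[:3,3],delta([641.4,59.8,37.2],np.pi/2))
E
```

```text
[641.11511902  60.80745136  99.97516584] (array([-0.001 ,  0.0003,  0.0628]), array([-0.001,  0.   ,  0.001]))
```

```bash
python3 -m pendant '[{"claw":0.04,"delta_pos":[-0.001,0.0003,0.025],"rotation":[0,0,0]},{"claw":0.04,"delta_pos":[-0.001,0.0003,0.045],"rotation":[0,0,0]},{"claw":0.04,"delta_pos":[-0.001,0.0003,0.056],"rotation":[0,0,0]},{"claw":0.04,"delta_pos":[-0.001,0.0003,0.060],"rotation":[0,0,0]},{"claw":0.04,"delta_pos":[-0.001,0.0003,0.062],"rotation":[0,0,0]},{"claw":0.04,"delta_pos":[-0.001,0.0003,0.063],"rotation":[0,0,0]},{"claw":0.04,"delta_pos":[-0.001,0.0003,0.0635],"rotation":[0,0,0]},{"claw":0.04,"delta_pos":[-0.001,0.0003,0.0635],"rotation":[0,0,0]}]' 25
```

```text
clock: 16.75
eef_pos: [641.5, 59.8, 36.7]
eef_rot: [-3.141, 0.0, 1.572]
wrist_force: [0.0, -0.2, -2.2]
finger_gap: 49.2
```

```bash
python3 -m pendant '[{"claw":0.04,"delta_pos":[0,0,0.0006],"rotation":[0,0,0]},{"claw":0.04,"delta_pos":[0,0,0.0008],"rotation":[0,0,0]},{"claw":0.04,"delta_pos":[0,0,0.0008],"rotation":[0,0,0]}]' 25
```

```text
clock: 17.12
eef_pos: [641.6, 59.8, 36.7]
eef_rot: [-3.141, 0.0, 1.572]
wrist_force: [-4.1, -0.2, 5.8]
finger_gap: 49.0
```

```bash
python3 -m pendant '[{"claw":0.06,"delta_pos":[0,0,0],"rotation":[0,0,0]},{"claw":0.075,"delta_pos":[0,0,0],"rotation":[0,0,0]},{"claw":0.085,"delta_pos":[0,0,0],"rotation":[0,0,0]},{"claw":0.085,"delta_pos":[0,0,0],"rotation":[0,0,0]},{"claw":0.085,"delta_pos":[0,0,-0.03],"rotation":[0,0,0]},{"claw":0.085,"delta_pos":[0,0,-0.07],"rotation":[0,0,0]},{"claw":0.09,"delta_pos":[0,0,-0.115],"rotation":[0,0,0]}]' 25
python3 - <<'E'
from h import *
im,m,T,s=wr("w8"); print(s['eef_pos'],s['eef_rot'])
c,n=blob(im,(254,198),30,45);print(c,n,to_z(m,c,86,T))
print(delta([512.8,-376.0,150],np.pi/2))
E
```

```text
clock: 18.0
eef_pos: [641.3, 59.8, 152.5]
eef_rot: [-3.14, 0.0, 1.572]
wrist_force: [0.2, -0.2, 0.3]
finger_gap: 89.1
[641.27480832  59.79727961 152.48412104] [-3.14040501e+00  1.52629297e-04  1.57215847e+00]
[253.11348206 199.35984481] 1031 [640.97980237  60.22355328  86.        ]
(array([-0.4358, -0.1314,  0.0086]), array([ 0.008, -0.   ,  0.001]))
```

View pics/w8.png

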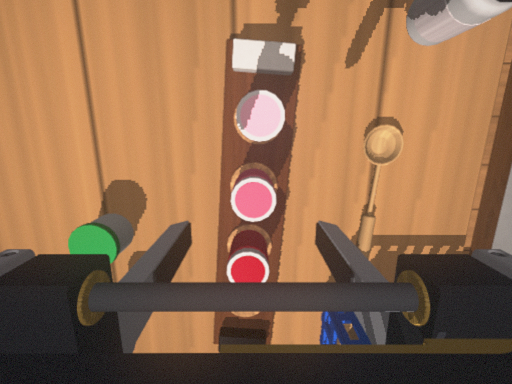

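Pale, rose and crimson are all on their pads. Next is maroon.

```bash
python3 -m pendant '[{"claw":0.09,"delta_pos":[-0.05,-0.015,0.0],"rotation":[0,0,0]},{"claw":0.09,"delta_pos":[-0.105,-0.032,0],"rotation":[0,0,0]},{"claw":0.09,"delta_pos":[-0.16,-0.048,0.0],"rotation":[0,0,0]},{"claw":0.09,"delta_pos":[-0.215,-0.065,0],"rotation":[0.004,0,0]},{"claw":0.09,"delta_pos":[-0.27,-0.081,0.002],"rotation":[0.008,0,0]},{"claw":0.09,"delta_pos":[-0.325,-0.098,0.002],"rotation":[0.008,0,0]},{"claw":0.09,"delta_pos":[-0.38,-0.115,0.002],"rotation":[0.008,0,0]},{"claw":0.09,"delta_pos":[-0.4358,-0.1314,0.0086],"rotation":[0.008,0,0]},{"claw":0.09,"delta_pos":[-0.4358,-0.1314,0.0086],"rotation":[0.008,0,0]},{"claw":0.09,"delta_pos":[-0.4358,-0.1314,0.0086],"rotation":[0.008,0,0]}]'
python3 - <<'E'
from h import *
im,m,T,s=wr("w9"); print(s['eef_pos'],s['eef_rot'])
c,n=blob(im,(254,198),30,35);print(c,n,to_z(m,c,70,T))
print(delta([512.8,-376.0,20],np.pi/2))
E
```

```text
clock: 19.3
eef_pos: [512.9, -375.7, 149.8]
eef_rot: [-3.141, -0.001, 1.572]
wrist_force: [-0.0, -0.0, -0.1]
finger_gap: 89.6
[ 512.93280157 -375.65608698  149.81275156] [-3.14140171e+00 -5.08784470e-04  1.57210496e+00]
[253.03603604 197.13175676] 888 [ 512.61594825 -376.06361249   70.        ]
(array([-0.0009, -0.0005,  0.13  ]), array([ 0.   , -0.   ,  0.002]))
```

View pics/w9.png

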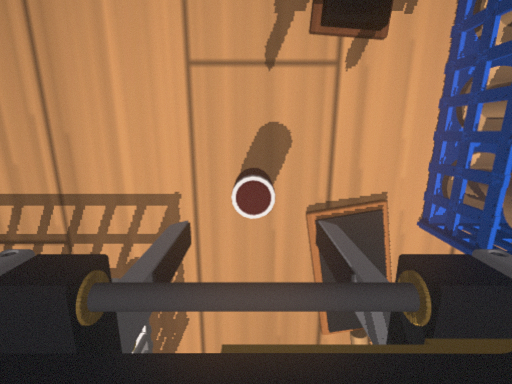

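The maroon cap is at (253,197) as predicted. The slate's corner at (307,210) is near where the right finger will come down, so I'll check the clearance.

```bash
python3 - <<'E'
from h import *
m=manip.camera_model("wrist"); T=toolT()@m['T_tool_cam']
for uv in [(307,210),(328,332),(388,198)]: print(to_z(m,uv,10,T))
print(delta([512.8,-376.0,20],np.pi/2))
E
```

```text
[ 586.36313197 -408.34142799   10.        ]
[ 628.83796814 -603.81446424   10.        ]
[ 694.05293052 -391.19819206   10.        ]
(array([-0.0009, -0.0005,  0.13  ]), array([ 0.   , -0.   ,  0.002]))
```

Nearest slate corner is at about (586,-408), so the finger at (572,-376) clears it. The gripper can also open to 80 mm only.

```bash
python3 -m pendant '[{"claw":0.08,"delta_pos":[-0.0006,0,0.05],"rotation":[0,0,0]},{"claw":0.08,"delta_pos":[-0.0006,0,0.09],"rotation":[0,0,0]},{"claw":0.08,"delta_pos":[-0.0006,0,0.12],"rotation":[0,0,0]},{"claw":0.08,"delta_pos":[-0.0006,0,0.13],"rotation":[0,0,0]},{"claw":0.06,"delta_pos":[-0.0006,0,0.13],"rotation":[0,0,0]},{"claw":0.04,"delta_pos":[-0.0006,0,0.13],"rotation":[0,0,0]},{"claw":0.04,"delta_pos":[-0.0006,0,0.13],"rotation":[0,0,0]},{"claw":0.04,"delta_pos":[-0.0006,0,0.13],"rotation":[0,0,0]},{"claw":0.04,"delta_pos":[-0.0006,0,0.13],"rotation":[0,0,0]},{"claw":0.04,"delta_pos":[-0.0006,0,0.13],"rotation":[0,0,0]}]' 25
python3 - <<'E'
from h import *
print(delta([629.2,-108.5,100],np.pi/2))
E
```

```text
clock: 20.6
eef_pos: [513.6, -376.0, 21.0]
eef_rot: [3.141, 0.001, 1.573]
wrist_force: [-1.9, 1.5, 6.4]
finger_gap: 49.3
(array([ 0.2672,  0.1163, -0.079 ]), array([0.001, 0.001, 0.002]))
```

```bash
python3 -m pendant '[{"claw":0.04,"delta_pos":[0,0,-0.03],"rotation":[0,0,0]},{"claw":0.04,"delta_pos":[0,0,-0.08],"rotation":[0,0,0]},{"claw":0.04,"delta_pos":[0.03,0.013,-0.1],"rotation":[0,0,0]},{"claw":0.04,"delta_pos":[0.075,0.033,-0.1],"rotation":[0,0,0]},{"claw":0.04,"delta_pos":[0.125,0.054,-0.1],"rotation":[0,0,0]},{"claw":0.04,"delta_pos":[0.175,0.076,-0.1],"rotation":[0,0,0]},{"claw":0.04,"delta_pos":[0.225,0.098,-0.09],"rotation":[0,0,0]},{"claw":0.04,"delta_pos":[0.258,0.112,-0.08],"rotation":[0,0,0]},{"claw":0.04,"delta_pos":[0.267,0.1163,-0.08],"rotation":[0,0,0]},{"claw":0.04,"delta_pos":[0.267,0.1163,-0.08],"rotation":[0,0,0]}]' 25
python3 - <<'E'
from h import *
im,m,T,s=wr("w10"); print(s['eef_pos'],s['eef_rot'],s['finger_gap'])
c,n=blob(im,(254,244),40,35);print(c,n,to_z(m,c,s['eef_pos'][2]+50,T)-s['eef_pos'])
print(delta([629.2,-109.4,37.4],np.pi/2))
E
```

```text
clock: 21.85
eef_pos: [629.2, -108.9, 101.1]
eef_rot: [3.141, 0.001, 1.573]
wrist_force: [0.5, -0.1, -1.7]
finger_gap: 48.9
[ 629.23572896 -108.93191905  101.12837226] [3.14053128e+00 6.53001540e-04 1.57349421e+00] 48.94027810196869
[253.0026296  244.75056349] 2662 [-0.29201742  0.80580615 50.        ]
(array([0.0003, 0.    , 0.0639]), array([0.001, 0.001, 0.002]))
```

View pics/w10.png

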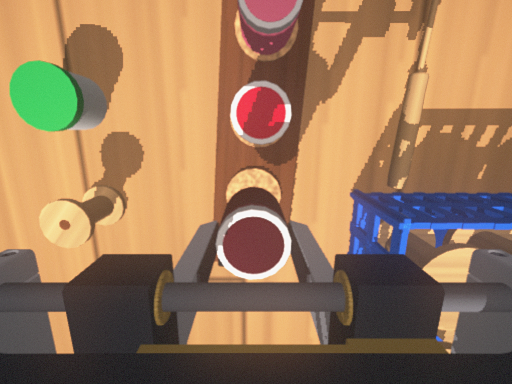

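```bash
python3 -m pendant '[{"claw":0.04,"delta_pos":[0,0,0.025],"rotation":[0,0,0]},{"claw":0.04,"delta_pos":[0,0,0.045],"rotation":[0,0,0]},{"claw":0.04,"delta_pos":[0,0,0.056],"rotation":[0,0,0]},{"claw":0.04,"delta_pos":[0,0,0.061],"rotation":[0,0,0]},{"claw":0.04,"delta_pos":[0,0,0.063],"rotation":[0,0,0]},{"claw":0.04,"delta_pos":[0,0,0.0638],"rotation":[0,0,0]},{"claw":0.04,"delta_pos":[0,0,0.0642],"rotation":[0,0,0]},{"claw":0.04,"delta_pos":[0,0,0.0642],"rotation":[0,0,0]}]' 25
```

```text
clock: 22.9
eef_pos: [629.3, -109.7, 37.4]
eef_rot: [3.14, 0.001, 1.573]
wrist_force: [0.0, 0.6, -1.2]
finger_gap: 49.0
```

```bash
python3 -m pendant '[{"claw":0.04,"delta_pos":[0,0,0.0006],"rotation":[0,0,0]},{"claw":0.04,"delta_pos":[0,0,0.0010],"rotation":[0,0,0]},{"claw":0.04,"delta_pos":[0,0,0.0010],"rotation":[0,0,0]}]' 25
```

```text
clock: 23.28
eef_pos: [629.4, -109.7, 37.0]
eef_rot: [3.139, 0.001, 1.573]
wrist_force: [-3.4, 0.0, 5.3]
finger_gap: 49.0
```

```bash
python3 -m pendant '[{"claw":0.06,"delta_pos":[0,0,0],"rotation":[0,0,0]},{"claw":0.075,"delta_pos":[0,0,0],"rotation":[0,0,0]},{"claw":0.085,"delta_pos":[0,0,0],"rotation":[0,0,0]},{"claw":0.085,"delta_pos":[0,0,0],"rotation":[0,0,0]},{"claw":0.085,"delta_pos":[0,0,-0.03],"rotation":[0,0,0]},{"claw":0.085,"delta_pos":[0,0,-0.07],"rotation":[0,0,0]},{"claw":0.09,"delta_pos":[0,0,-0.12],"rotation":[0,0,0]}]' 25
python3 -m pendant '[{"claw":0.09,"delta_pos":[-0.02,-0.06,0],"rotation":[0,0,0]},{"claw":0.09,"delta_pos":[-0.04,-0.115,0],"rotation":[0,0,0]},{"claw":0.09,"delta_pos":[-0.06,-0.17,0],"rotation":[0,0,0]},{"claw":0.09,"delta_pos":[-0.08,-0.22,0],"rotation":[0,0,0]},{"claw":0.09,"delta_pos":[-0.10,-0.26,0],"rotation":[0,0,0]},{"claw":0.09,"delta_pos":[-0.10,-0.26,0],"rotation":[0,0,0]}]'
python3 - <<'E'
from h import *
for n in("top","scene"):
    im=manip.camera(n)[:,:,::-1].copy(); cv2.imwrite(f"pics/{n}9.png",im); m=manip.camera_model(n)
    for k,P in [('pale',(647.5,145.5)),('rose',(641.4,60.8)),('crim',(635.3,-23.8)),('mar',(629.2,-108.5))]:
        u=proj(m,[*P,86]); c,a=blob(im,u,9,50); print(n,k,u.round(1),c.round(1),a,(to_z(m,c,86)[:2]-P).round(1))
E
```

```text
clock: 24.15
eef_pos: [628.7, -109.5, 157.5]
eef_rot: [3.141, 0.001, 1.573]
wrist_force: [-0.6, -1.2, 0.5]
finger_gap: 89.5
clock: 24.9
eef_pos: [367.4, -210.9, 157.9]
eef_rot: [3.14, 0.001, 1.57]
wrist_force: [0.2, 0.1, 0.5]
finger_gap: 90.0
top pale [205.  133.5] [205.5 133.6] 221 [-0.2 -1.3]
top rose [235.1 135.4] [235.8 135.3] 133 [ 0.2 -1.8]
top crim [265.3 137.3] [265.7 137.6] 98 [-0.8 -1.2]
top mar [295.4 139.3] [296.1 139.2] 102 [ 0.1 -1.9]
scene pale [299.1 222. ] [299.  222.1] 237 [ 0.4 -0.2]
scene rose [266.5 218.1] [266.2 217.9] 144 [-0.5 -0.7]
scene crim [234.4 214.2] [234.3 214.2] 135 [ 0.  -0.1]
scene mar [202.6 210.4] [202.2 210.3] 132 [-0.1 -1.1]
```

View pics/top9.png

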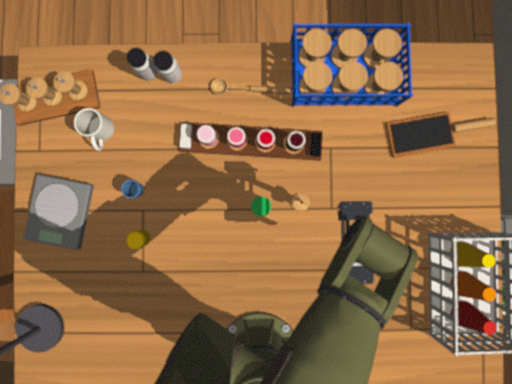

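View pics/scene9.png

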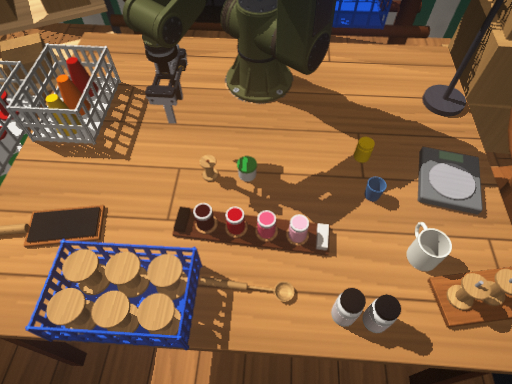

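All four jars stand upright on their pads, in shade order from the white block to the black one. Each is within 2 mm of its pad centre in both views. The beaker is still at (131,188), and the arm is clear.

```bash
python3 -c "
from cell import manip
print(manip.sign_off())"
```

```text
the job is handed in; nothing more can be done
None
```

All four dye jars are on the shelf board in shade order. Pale is on mark3 beside the white block, then rose on mark2, crimson on mark1, and maroon on mark0 beside the black block. I gripped each jar at 25 N, lowered it slowly until it touched the pad, and then released it. I handed the job in at about 25 s on the robot's clock, and the hand-in gave no verdict.

- **Placement:** in the last pictures from the top and scene cameras, every jar's cap was within about 2 mm of its pad's centre and all four looked upright.
- **Other objects:** the beaker, tub, bobbin and yellow look-alike appeared where they were at the start, and the arm was clear of everything.
- **Disagreements:** the top and scene cameras differed by 1–2 mm, within their calibration. An earlier wrist picture put the pale jar about 3 mm off in x, which neither of the last pictures showed.

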